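# Find the balanced rotor arm on the knife edge

## Robot

A 6-joint arm with a two-finger parallel gripper is mounted at the origin on the work surface. World frame = base frame: x ahead of the robot, y to its left, z up, the work surface at z = 0. Lengths are in mm, angles in rad, forces in N, time in s.
With the tool pointing down it reaches from about 375 to 750 mm from the base axis. Payload 9 kg.
Tool frame: the origin (TCP) lies between the finger pads; the fingertips stand 8 mm ahead of it and the grasp point (between the pads) lies 11 mm behind it; z points along the fingers, y is the line along which they close (so a half turn about z gives the same grasp; the last joint's range is limited). The gripper opens to 85 mm and grips with 20 to 120 N. Pads are 22 mm wide; open, the fingers measure 114 mm over their backs; the gripper's body (76 mm by 85 mm) begins 54 mm behind the grasp point. The pads swing forward as they close: fully open they stand 13 mm farther back than shut.
Start: joints at [-1.395, 0.104, 0.097, 1.564, 0, 1.353], TCP at [230.232, -554.102, 239.331] pointing down, gripper open.
Joint ranges: [-2.99, 2.99], [-0.84, 1.86], [-1.1, 1.16], [-1.84, 2.11], [-1.51, 1.56], [-3.14, 3.14]. Speed limits (rad/s): [2.22, 2.22, 2.57, 3.14, 3.14, 3.14].

## Interface

Orientations are given as a unit quaternion [x, y, z, w].
In Python, from rig import robot, viewer gives the robot as it stands.
- The arm moves only by the tool apply_moves, never from a script. Its argument "motion" is a list of rows, each a list of 3 entries, a list of its own where there are three numbers: the shift along the tool's x, y, z in m, then the turn about the tool's z in rad, then the opening, from 0 (shut) to 1 (fully open). A call has 1 to 10 rows; each row is the pose to reach, as a shift and turn from the pose commanded when the call began, along the tool's axes at that moment; what a row does not reach only later rows make up. A row lasts 1/10 s, in which the tool goes at most 50 mm and 8.59 degrees, less where a joint would pass 70% of its speed; a pose out of reach is approached as far as the arm can. A call with a gripper value outside its range is refused whole. The fingers move at their own pace and stop on an object; "newtons" is the grip in N (left out, the last holds). Time passes only in rows, so rows that repeat a pose let the fingers close. It gives the time, the measured TCP pose, the force, the opening and the grip force at its end, in the units of the state.
- robot.get_obs(): the state, without advancing time (a new reading comes with each control period).
- viewer.camera(name): name is "scene" or "top"; returns a dict with "color" (480x640x3 uint8, blue, green, red), "range_z" (480x640 float32, mm along the optical axis (not along the pixel's ray), 0 where there is no reading), "intrinsics" (3x3 intrinsics, pixels), "dist" ([k1, k2, p1, p2, k3] as OpenCV has them; the pictures are not rectified), "world_from_camera" (4x4, takes a point from camera to world coordinates). Camera axes: x right, y up, looking along -z (the intrinsics and any distortion apply to the point x, -y, -z); pixel columns grow to the right and rows downward; lengths in mm; the calibration is good to about 2 mm. A picture is of the moment at which its call begins.
- robot.hand_in(): hands the job in; it is judged then, once.
The state is a dict: "time": time; "joint_pos": joint angles; "joint_vel": joint speeds; "joint_torque": joint torques, N m; "ee_pos": TCP position; "tcp_rot": TCP orientation; "ft_force": force on the tool from outside, world axes, zero at the start; "ft_torque": the same for the moment, N m; "gripper_width": finger opening in mm; "grasp_force": force on a finger pad.
Only numpy, scipy, OpenCV 4.12 (cv2) and the standard library are available. Lean on these libraries where they do the work, as an engineer would, in place of code of your own. Each camera call takes 0.05 s, during which the arm holds its last target. There are 200 camera calls.

## Task

Only one of the three rotor arms is properly balanced: try them on the knife edge of the balancing stand by setting the notch under the bar on the edge and letting go. Leave the one that stays level sitting balanced on the knife edge, and stand the two that tip in the white reject tray. Never let an arm topple over, and leave the jars, dishes and spatula where they are.

Things in the scene. Friction and masses are not known exactly. Their poses are not given: they have to be found in the camera images.
- rotor_a: one of 3 rotor arms alike in looks, standing on 2 buckets: flat aluminium bar 150x26x6 mm, a solid bucket (32 dia, 40 tall) fixed under each end, centres 62 from the middle; black grip fin 40x12x34 tall on mid-bar, in line with it. Origin midway between bucket undersides; x along bar, z up. Heights above origin: bar 40 to 46, fin 46 to 80. 0.2 to 0.35 kg. May be turned end for end
- rotor_a_notch (a point): apex of the upside-down V notch across the underside of that arm's middle, 40 mm above its origin; mouth 19 mm wide, 8 mm below the apex; 26 mm long along y. Axes as the arm's. In one arm of the three both buckets weigh the same; in each of the others one bucket is 1.5 times as heavy as its partner; neither looks nor names tell which
- rotor_b: one of 3 rotor arms alike in looks, standing on 2 buckets: flat aluminium bar 150x26x6 mm, a solid bucket (32 dia, 40 tall) fixed under each end, centres 62 from the middle; black grip fin 40x12x34 tall on mid-bar, in line with it. Origin midway between bucket undersides; x along bar, z up. Heights above origin: bar 40 to 46, fin 46 to 80. 0.2 to 0.35 kg. May be turned end for end
- rotor_b_notch (a point): apex of the upside-down V notch across the underside of that arm's middle, 40 mm above its origin; mouth 19 mm wide, 8 mm below the apex; 26 mm long along y. Axes as the arm's. In one arm of the three both buckets weigh the same; in each of the others one bucket is 1.5 times as heavy as its partner; neither looks nor names tell which
- rotor_c: one of 3 rotor arms alike in looks, standing on 2 buckets: flat aluminium bar 150x26x6 mm, a solid bucket (32 dia, 40 tall) fixed under each end, centres 62 from the middle; black grip fin 40x12x34 tall on mid-bar, in line with it. Origin midway between bucket undersides; x along bar, z up. Heights above origin: bar 40 to 46, fin 46 to 80. 0.2 to 0.35 kg. May be turned end for end
- rotor_c_notch (a point): apex of the upside-down V notch across the underside of that arm's middle, 40 mm above its origin; mouth 19 mm wide, 8 mm below the apex; 26 mm long along y. Axes as the arm's. In one arm of the three both buckets weigh the same; in each of the others one bucket is 1.5 times as heavy as its partner; neither looks nor names tell which
- stand: fixed balancing stand: grey base 170x64, 12 thick (mm), a black rubber stop pad 34x44 near each end (centres 62 from the middle, tops at 17), column 20x40 in the middle (to 52) with a steel knife edge on top. Origin at the middle of the underside; x along the base, the way an arm lies on it; y along the knife edge; z up
- knife_edge (a point): middle of the blunt (1.2 mm radius) knife edge, 70 mm above the bench; 40 mm long along the stand's y. Axes as the stand's. An arm with its notch on it swings freely, weight hanging 16 mm below: even and let go level it stays level; uneven, its heavy end sinks in about 1 s till that bucket is on its stop pad, tilted about 0.2 rad, still on the edge
- tray: fixed white open reject tray, 220 x 140 outside (x, y), 25 tall, walls and floor 4 thick (mm). Origin at the middle of its underside; z up. Two arms fit standing side by side along its x
- jar_1: clear specimen jar with a white cap, 48 mm across, 66 mm tall; a bystander; origin at the centre of its underside
- jar_2: clear specimen jar with a white cap, 48 mm across, 66 mm tall; a bystander; origin at the centre of its underside
- jar_3: larger specimen jar with a white cap, 56 mm across, 75 mm tall; a bystander; origin at the centre of its underside
- dish_1: open glass dish, 80 mm across, 16 mm tall; a bystander; origin at the centre of its underside
- dish_2: open glass dish, 76 mm across, 18 mm tall; a bystander; origin at the centre of its underside
- spatula: flat steel lab spatula lying on the bench, 147 mm long, 9 mm wide, 4 mm thick; origin at the middle of its handle; a bystander
There are look-alikes about, which are no part of the job. There is more than one size of the stand; the job needs the larger. What is shaped like the rotor_c but brown is not meant.

How it is judged (in metres and radians):
At the end, for the whole second after the job is handed in: One arm sits free on the knife edge, centred (6 mm across it and in height, 18 mm along it), within 0.25 rad of the stand's x, level within 0.10 rad, still. The other two stand upright (0.12 rad) and still on the tray's floor, origins within 60 mm of its middle along its x and y (((x of rotor_a_notch in the frame of knife_edge between -0.006 and 0.006 m and y of rotor_a_notch in the frame of knife_edge between -0.018 and 0.018 m and z of rotor_a_notch in the frame of knife_edge between -0.006 and 0.006 m and angle between rotor_a's own z axis and vertical below 0.1 rad and angle between the x axis of rotor_a and the x axis of stand, either way round below 0.25 rad and angular speed of rotor_a below 0.3 rad/s and linear speed of each of rotor_a, rotor_b, rotor_c below 0.03 m/s and x of rotor_b in the frame of tray between -0.06 and 0.06 m and y of rotor_b in the frame of tray between -0.06 and 0.06 m and z of each of rotor_b, rotor_c in the frame of tray below 0.02 m and angle between each of rotor_b, rotor_c's own z axis and vertical below 0.12 rad and x of rotor_c in the frame of tray between -0.06 and 0.06 m and y of rotor_c in the frame of tray between -0.06 and 0.06 m) or (x of rotor_b_notch in the frame of knife_edge between -0.006 and 0.006 m and y of rotor_b_notch in the frame of knife_edge between -0.018 and 0.018 m and z of rotor_b_notch in the frame of knife_edge between -0.006 and 0.006 m and angle between rotor_b's own z axis and vertical below 0.1 rad and angle between the x axis of rotor_b and the x axis of stand, either way round below 0.25 rad and angular speed of rotor_b below 0.3 rad/s and linear speed of each of rotor_b, rotor_a, rotor_c below 0.03 m/s and x of rotor_a in the frame of tray between -0.06 and 0.06 m and y of rotor_a in the frame of tray between -0.06 and 0.06 m and z of each of rotor_a, rotor_c in the frame of tray below 0.02 m and angle between each of rotor_a, rotor_c's own z axis and vertical below 0.12 rad and x of rotor_c in the frame of tray between -0.06 and 0.06 m and y of rotor_c in the frame of tray between -0.06 and 0.06 m) or (x of rotor_c_notch in the frame of knife_edge between -0.006 and 0.006 m and y of rotor_c_notch in the frame of knife_edge between -0.018 and 0.018 m and z of rotor_c_notch in the frame of knife_edge between -0.006 and 0.006 m and angle between rotor_c's own z axis and vertical below 0.1 rad and angle between the x axis of rotor_c and the x axis of stand, either way round below 0.25 rad and angular speed of rotor_c below 0.3 rad/s and linear speed of each of rotor_c, rotor_a, rotor_b below 0.03 m/s and x of rotor_a in the frame of tray between -0.06 and 0.06 m and y of rotor_a in the frame of tray between -0.06 and 0.06 m and z of each of rotor_a, rotor_b in the frame of tray below 0.02 m and angle between each of rotor_a, rotor_b's own z axis and vertical below 0.12 rad and x of rotor_b in the frame of tray between -0.06 and 0.06 m and y of rotor_b in the frame of tray between -0.06 and 0.06 m))); the robot touches nothing.
It fails at once if a rotor arm topples (tilts more than 0.8 rad) (angle between any of rotor_a, rotor_b, rotor_c's own z axis and vertical above 0.8 rad).
It fails at once if a bystander is moved by more than 30 mm (distance of any of jar_1, jar_2, jar_3, dish_1, dish_2, spatula from where it was at the start of the episode above 0.03 m).
It also fails if it takes over 72 s, if anything falls off the work surface, if the arm or the gripper's body presses on something with over 40 N, if the wrist force passes 120 N, or if a joint passes its speed limit or range.

## Working session

There is one attempt and no reset: what is moved stays moved. The work goes in short steps, Python scripts to look and compute and a tool call to move; the robot and the scene stay as the last step left them, time stands still between calls to the robot, and variables do not carry over. Pictures are saved under pics/ and viewed, at most 10 in all, crops included, and the job is handed in when it is done.

Besides the shell and the picture viewer there is one more tool, called after "Emit:" by a JSON object that holds its "method" and its "body", one argument or row to a line. apply_moves: Moves the arm, as the interface text tells. Its arguments: {"type":"object","properties":{"motion":{"type":"array"},"newtons":{"type":"number"}},"required":["motion"]}

```bash
mkdir -p pics; ls; python3 - <<'E'
from rig import robot, viewer
import cv2,numpy as np,pickle
print(robot.get_obs())
for n in("top","scene"):
    c=viewer.camera(n); cv2.imwrite(f"pics/{n}0.png",c["color"]); pickle.dump(c,open(f"{n}0.pkl","wb"))
    print(n,c["intrinsics"],c["dist"],c["world_from_camera"])
E
```

```text
pics
{'time': 0.0, 'joint_pos': array([-1.39470764e+00,  1.04704499e-01,  9.64681451e-02,  1.56392405e+00,
       -1.15087265e-05,  1.35309349e+00]), 'joint_vel': array([-0.00029246,  0.00011113,  0.00025758,  0.0001935 , -0.00085225,
        0.00042165]), 'joint_torque': array([-1.13384100e-03, -5.56930625e+01,  5.03650725e+01,  1.70702505e-02,
       -3.58655143e-04, -1.24281308e-05]), 'ee_pos': array([ 230.15960798, -553.73821388,  238.51867084]), 'tcp_rot': array([ 9.80678343e-01,  1.95625977e-01,  8.43705831e-06, -6.82009241e-04]), 'ft_force': array([-0.78915306,  0.57450397, -0.1963296 ]), 'ft_torque': array([-0.00301725,  0.00144923,  0.04899985]), 'grasp_force': 0.0, 'gripper_width': 85.56141248361838}
top [[596.1810589    0.         319.33287637]
 [  0.         596.1810589  241.98398459]
 [  0.           0.           1.        ]] [-0.07727087  0.          0.          0.          0.        ] [[ 4.01774979e-03  9.91645233e-01 -1.28932499e-01  4.08998919e+02]
 [-9.99911707e-01  5.61702581e-03  1.20427497e-02  6.94808707e+01]
 [ 1.26663525e-02  1.28872730e-01  9.91580245e-01  1.30022853e+03]
 [ 0.00000000e+00  0.00000000e+00  0.00000000e+00  1.00000000e+00]]
scene [[548.54665123   0.         318.89386612]
 [  0.         548.54665123 236.94259001]
 [  0.           0.           1.        ]] [-0.08762125  0.          0.          0.          0.        ] [[-7.62685983e-01 -5.40097271e-01  3.55816005e-01  9.66993128e+02]
 [ 6.46748165e-01 -6.41287463e-01  4.12876738e-01  5.69315543e+02]
 [ 5.18674393e-03  5.45018649e-01  8.38407878e-01  1.10558726e+03]
 [ 0.00000000e+00  0.00000000e+00  0.00000000e+00  1.00000000e+00]]
```

View pics/top0.png

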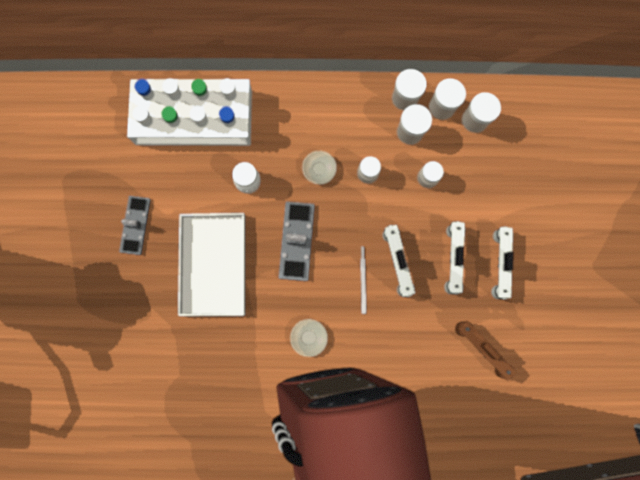

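View pics/scene0.png

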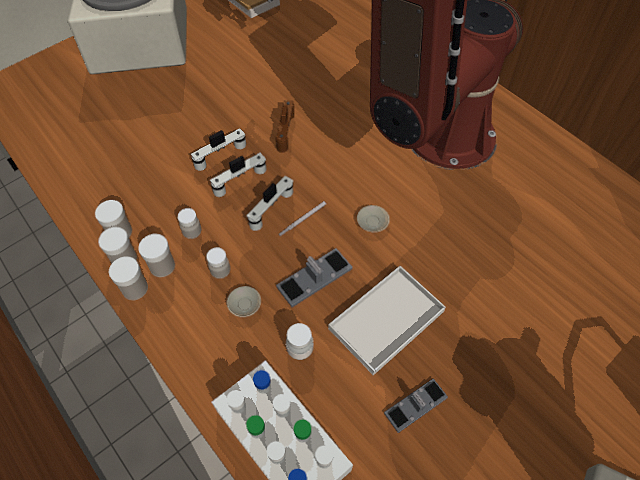

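The top view shows three silver rotor arms at about (400,261), (457,257) and (505,263). The larger stand is at (297,241), with the smaller look-alike at (135,225), and the tray is at (212,265). The brown decoy is at (487,350). Next I'll fit these using the depth data.

```bash
cat > h.py <<'E'
import numpy as np,cv2,pickle
def cloud(c):
    K=c["intrinsics"];d=np.array(c["dist"]);Z=c["range_z"].astype(float)
    v,u=np.mgrid[0:480,0:640]
    n=cv2.undistortPoints(np.stack([u.ravel(),v.ravel()],1).astype(np.float64)[:,None],K,d)[:,0]
    z=Z.ravel();P=np.stack([n[:,0]*z,-n[:,1]*z,-z,np.ones_like(z)],1)
    W=(P@c["world_from_camera"].T)[:,:3];W[z==0]=np.nan
    return W.reshape(480,640,3)
def ray(c,pts,h):
    n=cv2.undistortPoints(np.array(pts,float)[:,None],c["intrinsics"],np.array(c["dist"]))[:,0]
    T=c["world_from_camera"];o=T[:3,3];D=np.stack([n[:,0],-n[:,1],-np.ones(len(n))],1)@T[:3,:3].T
    return o+D*((h-o[2])/D[:,2])[:,None]
def box(p):
    r=cv2.minAreaRect(p[:,:2].astype(np.float32));(x,y),(a,b),t=r
    t=np.radians(t)
    if b>a:a,b,t=b,a,t+np.pi/2
    t=(t+np.pi/2)%np.pi-np.pi/2
    return f"c=({x:.1f},{y:.1f}) {a:.0f}x{b:.0f} ang={t:.3f} z={np.median(p[:,2]):.1f} n={len(p)}"
E
python3 - <<'E'
from h import *
c=pickle.load(open("top0.pkl","rb"));W=cloud(c)
def reg(n,u0,u1,v0,v1,lo,hi):
    p=W[v0:v1,u0:u1].reshape(-1,3);p=p[(p[:,2]>lo)&(p[:,2]<hi)]
    print(n,box(p) if len(p)>4 else len(p))
R=dict(r1=(380,420,218,305),r2=(440,473,214,302),r3=(486,520,220,306))
for n,r in R.items():
    reg(n+" bar",*r,41,52);reg(n+" fin",*r,70,86)
reg("stand all",272,322,195,288,6,90);reg("base",272,322,195,288,8,14.5);reg("pads",272,322,195,288,14.5,25);reg("knife",272,322,195,288,60,80)
reg("tray rim",170,256,205,325,19,32);reg("tray floor",170,256,205,325,1,10)
for n,r in dict(jar1=(230,264,160,195),d1=(300,340,145,190),d2=(285,332,315,362),j2=(355,385,150,185),j3=(415,448,158,190),spat=(355,372,240,318)).items(): reg(n,*r,4 if n!="spat" else 2,100)
print(ray(c,[(400,261),(457,257),(505,263)],46))
o=[]
for n,(a,b,x,y) in dict(r=(375,525,210,310),s=(270,325,195,290)).items():
    o.append(cv2.resize(c["color"][x:y,a:b],None,fx=5,fy=5,interpolation=cv2.INTER_CUBIC))
cv2.imwrite("pics/cr.png",o[0]);cv2.imwrite("pics/cs.png",o[1])
E
```

```text
r1 bar c=(534.8,-116.1) 151x30 ang=0.234 z=46.6 n=702
r1 fin c=(535.4,-115.7) 40x13 ang=0.315 z=80.1 n=123
r2 bar c=(542.3,-237.6) 151x30 ang=-0.057 z=46.3 n=713
r2 fin c=(542.9,-237.8) 40x13 ang=-0.056 z=79.4 n=131
r3 bar c=(529.8,-342.2) 152x29 ang=-0.053 z=46.4 n=672
r3 fin c=(532.0,-341.8) 39x14 ang=-0.140 z=79.4 n=130
stand all c=(577.7,103.7) 198x107 ang=0.014 z=14.4 n=2283
base c=(571.0,99.8) 186x80 ang=-0.027 z=12.0 n=1078
pads c=(580.6,103.5) 166x62 ang=-0.071 z=16.8 n=901
knife c=(580.7,104.1) 40x14 ang=1.501 z=67.6 n=123
tray rim c=(526.4,287.4) 219x142 ang=0.011 z=25.1 n=680
tray floor c=(528.5,288.1) 264x189 ang=0.019 z=4.2 n=6664
jar1 c=(721.9,216.4) 79x74 ang=0.016 z=73.0 n=711
d1 c=(746.3,54.1) 101x87 ang=-0.001 z=11.2 n=879
d2 c=(369.3,77.3) 99x98 ang=-1.567 z=10.3 n=1060
j2 c=(746.9,-57.6) 79x65 ang=0.001 z=64.1 n=538
j3 c=(732.9,-197.3) 72x71 ang=-1.523 z=63.6 n=536
spat c=(498.5,-41.7) 168x35 ang=-0.006 z=3.9 n=522
[[ 532.40480955 -116.91525799   46.        ]
 [ 541.49251758 -239.11781045   46.        ]
 [ 529.04555416 -342.69649549   46.        ]]
```

View pics/cr.png

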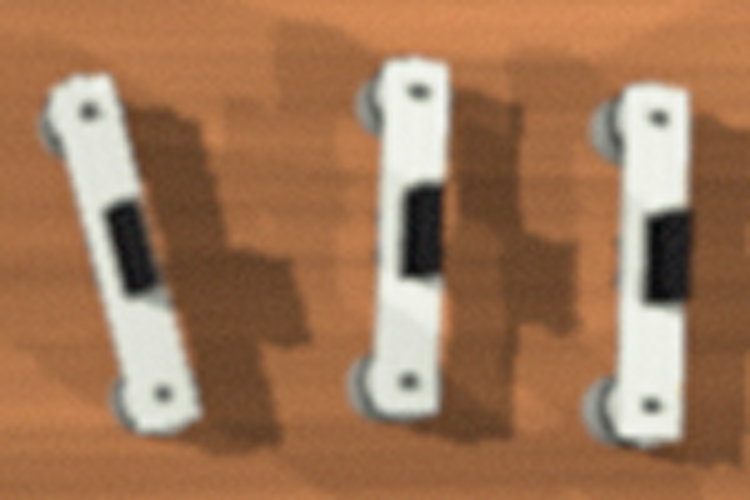

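View pics/cs.png

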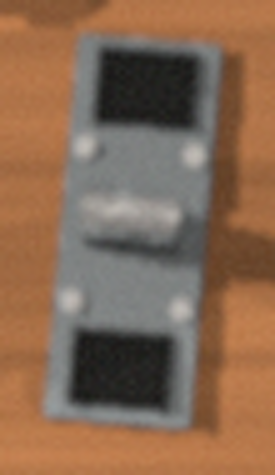

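The crops show the bar-end screws: arm 1 (88,110) and (163,393), arm 2 (418,91) and (408,380), arm 3 (658,118) and (651,405). On the stand, the base corners are at (82,36), (218,48), (46,416) and (188,427), with the knife blade at about (83..182, 215). I'll convert these to positions.

```bash
python3 - <<'E'
from h import *
c=pickle.load(open("top0.pkl","rb"));W=cloud(c)
f=lambda P,u,v:[((x+.5)/5-.5+u,(y+.5)/5-.5+v) for x,y in P]
def seg(n,P,u,v,h):
    w=ray(c,f(P,u,v),h);d=w[0]-w[-1];m=w.mean(0)
    print(n,m.round(1),"len %.1f ang %.3f"%(np.linalg.norm(d),np.arctan2(d[1],d[0])), "" if len(P)==2 else w.round(1).tolist())
seg("r1",[(88,110),(163,393)],375,210,46);seg("r2",[(418,91),(408,380)],375,210,46);seg("r3",[(658,118),(651,405)],375,210,46)
seg("base",[(82,36),(218,48),(46,416),(188,427)],270,195,12)
seg("screws",[(86,147),(195,154),(70,299),(180,308)],270,195,13)
seg("pads",[(100,52),(200,62),(70,398),(168,405)],270,195,17)
for nm in("top0","scene0"):
    c2=pickle.load(open(nm+".pkl","rb"));W=cloud(c2).reshape(-1,3)
    s=lambda a,b,lo,hi:W[(abs(W[:,0]-a[0])<b)&(abs(W[:,1]-a[1])<b)&(W[:,2]>lo)&(W[:,2]<hi)]
    print(nm)
    for k,a in dict(r1=(535,-116),r2=(542,-238),r3=(532,-342)).items():
        p=s(a,50,72,86);print(k,"fin",box(p),p.mean(0).round(1)); p=s(a,78,44,49);print(k,"bar",box(p),p.mean(0).round(1))
    p=s((580,104),50,66,76);print("knife",box(p),p.mean(0).round(1)); 
    p=s((580,104),50,68.5,76);print("knife",box(p),p.mean(0).round(1)) if len(p)>3 else 0
    p=s((580,104),105,15.6,18.5);print("pads",box(p),p.mean(0).round(1))
    p=s((580,104),105,10.5,13.5);print("base",box(p),p.mean(0).round(1))
    p=s((526,287),120,22,28);print("rim",box(p))
E
```

```text
r1 [ 535.1 -116.3   46. ] len 124.2 ang 0.247 
r2 [ 542.5 -239.6   46. ] len 124.1 ang -0.060 
r3 [ 531.8 -344.    46. ] len 123.5 ang -0.060 
base [579.2 104.   12. ] len 178.2 ang 0.271 [[665.2, 127.5, 12.0], [660.2, 67.7, 12.0], [497.9, 141.2, 12.0], [493.5, 79.7, 12.0]]
screws [580.6 104.3  13. ] len 81.8 ang 0.533 [[615.6, 125.1, 13.0], [612.8, 77.4, 13.0], [548.8, 131.3, 13.0], [545.1, 83.5, 13.0]]
pads [579.5 103.4  17. ] len 157.5 ang 0.198 [[657.1, 119.3, 17.0], [652.9, 75.5, 17.0], [505.4, 130.6, 17.0], [502.6, 88.4, 17.0]]
top0
r1 fin c=(535.4,-115.7) 40x13 ang=0.315 z=80.2 n=119 [ 535.2 -115.6   79.9]
r1 bar c=(535.0,-116.2) 148x27 ang=0.255 z=46.6 n=475 [ 532.3 -115.8   46.6]
r2 fin c=(542.9,-237.9) 40x13 ang=-0.056 z=79.5 n=127 [ 542.5 -237.5   79.4]
r2 bar c=(541.9,-237.8) 148x28 ang=-0.072 z=46.6 n=477 [ 540.6 -236.7   46.5]
r3 fin c=(532.0,-341.8) 39x14 ang=-0.140 z=79.6 n=119 [ 532.3 -341.5   79.5]
r3 bar c=(531.2,-341.9) 149x27 ang=-0.053 z=46.5 n=436 [ 529.4 -341.9   46.5]
knife c=(580.6,103.9) 41x12 ang=1.436 z=69.1 n=76 [579.8 102.6  69.4]
knife c=(580.6,104.2) 
[... 342 characters left out ...]
116.1) 152x30 ang=0.251 z=46.2 n=307 [ 542.9 -113.2   46.4]
r2 fin c=(542.0,-236.8) 41x16 ang=0.019 z=78.3 n=93 [ 542.5 -236.5   78.1]
r2 bar c=(542.2,-237.7) 152x30 ang=-0.074 z=46.2 n=316 [ 544.6 -236.5   46.3]
r3 fin c=(531.1,-343.6) 40x17 ang=-0.073 z=77.8 n=86 [ 531.9 -342.1   77.9]
r3 bar c=(531.1,-343.1) 151x30 ang=-0.071 z=46.2 n=279 [ 533.7 -340.9   46.4]
knife c=(579.7,102.7) 41x12 ang=1.496 z=69.2 n=67 [579.8 103.7  69.3]
knife c=(578.6,102.8) 41x6 ang=1.517 z=70.9 n=39 [579.2 102.4  70.9]
pads c=(579.5,104.3) 165x62 ang=-0.077 z=17.0 n=360 [576.9 104.4  17. ]
base c=(579.0,103.3) 170x66 ang=-0.079 z=12.1 n=553 [586.1 106.5  12.1]
rim c=(525.5,285.8) 222x143 ang=0.022 z=24.7 n=557
```

```bash
cat > go.py <<'E'
import sys,numpy as np
from rig import robot
def plan(x,y,z,ang):
    o=robot.get_obs();q=o["tcp_rot"];p=o["ee_pos"]
    a=2*np.arctan2(q[1],q[0]);w=np.array([x,y,z])-p
    d=np.array([np.cos(a)*w[0]+np.sin(a)*w[1],np.sin(a)*w[0]-np.cos(a)*w[1],-w[2]])/1000
    t=(a-ang+np.pi)%(2*np.pi)-np.pi
    print("t %.2f p"%o["time"],p.round(1),"a %.3f"%a,"shift",d.round(4),"turn %.3f (or %.3f)"%(t,t-np.sign(t)*2*np.pi),"F",o["ft_force"].round(1),"w %.1f g %.1f"%(o["gripper_width"],o["grasp_force"]),"j",o["joint_pos"].round(2))
if __name__=="__main__": plan(*map(float,sys.argv[1:5]))
E
python3 go.py 535.2 -116 150 3.392; python3 go.py 382 -335 239 3.392
```

```text
t 0.10 p [ 230.2 -553.8  238.6] a 0.394 shift [ 0.4497 -0.2872  0.0886] turn -2.998 (or 3.285) F [-0.4 -0.6  0.4] w 85.1 g 0.0 j [-1.39  0.1   0.1   1.56 -0.    1.35]
t 0.10 p [ 230.2 -553.8  238.6] a 0.394 shift [ 0.2241 -0.1438 -0.0004] turn -2.998 (or 3.285) F [-0.4 -0.6  0.4] w 85.1 g 0.0 j [-1.39  0.1   0.1   1.56 -0.    1.35]
```

Emit:
{"method": "apply_moves", "body": {
  "motion": [
    [[0.03,-0.019,0],-0.15,0.6],
    [[0.06,-0.038,0],-0.3,0.6],
    [[0.09,-0.057,0],-0.45,0.6],
    [[0.12,-0.077,0],-0.6,0.6],
    [[0.15,-0.096,0],-0.75,0.6],
    [[0.19,-0.121,0],-0.9,0.6],
    [[0.23,-0.147,0],-1.05,0.6],
    [[0.27,-0.172,0],-1.2,0.6],
    [[0.31,-0.198,0],-1.35,0.6],
    [[0.35,-0.223,0],-1.5,0.6]
  ],
  "newtons": 40
}}

```text
time: 1.1
ee_pos: [468.5, -212.0, 239.1]
tcp_rot: [0.582, 0.813, -0.0, -0.0]
ft_force: [-0.3, -0.2, 0.3]
gripper_width: 51.5
grasp_force: 0.0
```

```bash
python3 go.py 535.2 -116 120 3.392
```

```text
t 1.10 p [ 468.5 -212.   239.1] a 1.900 shift [0.0693 0.0941 0.1191] turn -1.492 (or 4.791) F [-0.3 -0.2  0.3] w 51.5 g 0.0 j [-0.68 -0.16 -0.16  1.57 -0.    0.56]
```

Emit:
{"method": "apply_moves", "body": {
  "motion": [
    [[0.014,0.019,0],-0.15,0.6],
    [[0.028,0.038,0],-0.3,0.6],
    [[0.042,0.056,0],-0.45,0.6],
    [[0.055,0.075,0],-0.6,0.6],
    [[0.0693,0.094,0.02],-0.75,0.6],
    [[0.0693,0.094,0.04],-0.9,0.6],
    [[0.0693,0.094,0.07],-1.05,0.6],
    [[0.0693,0.094,0.09],-1.2,0.6],
    [[0.0693,0.094,0.11],-1.35,0.6],
    [[0.0693,0.094,0.119],-1.49,0.6]
  ]
}}

```text
time: 2.1
ee_pos: [533.8, -117.7, 117.7]
tcp_rot: [-0.124, 0.992, 0.001, -0.001]
ft_force: [-0.3, -0.7, -1.0]
gripper_width: 51.3
grasp_force: 0.0
```

Emit:
{"method": "apply_moves", "body": {
  "motion": [
    [[0,0,0],0,0.5]
  ]
}}

```text
time: 2.2
ee_pos: [533.8, -117.7, 118.3]
tcp_rot: [-0.122, 0.993, 0.001, -0.001]
ft_force: [-0.5, 0.6, 0.1]
gripper_width: 42.7
grasp_force: 0.0
```

```bash
python3 go.py 535.2 -116 58 3.392
```

```text
t 2.20 p [ 533.8 -117.7  118.3] a 3.386 shift [-0.0018  0.0014  0.0603] turn -0.006 (or 6.277) F [-0.5  0.6  0.1] w 42.7 g 0.0 j [-0.46 -0.04 -0.27  1.34 -0.   -0.7 ]
```

Emit:
{"method": "apply_moves", "body": {
  "motion": [
    [[-0.0018,0.0014,0.02],-0.006,0.45],
    [[-0.0018,0.0014,0.04],-0.006,0.4],
    [[-0.0018,0.0014,0.055],-0.006,0.4],
    [[-0.0018,0.0014,0.06],-0.006,0.4],
    [[-0.0018,0.0014,0.06],-0.006,0.1],
    [[-0.0018,0.0014,0.06],-0.006,0],
    [[-0.0018,0.0014,0.06],-0.006,0],
    [[-0.0018,0.0014,0.06],-0.006,0],
    [[-0.0018,0.0014,0.06],-0.006,0],
    [[-0.0018,0.0014,0.06],-0.006,0]
  ],
  "newtons": 40
}}

```text
time: 3.2
ee_pos: [536.7, -116.7, 60.8]
tcp_rot: [-0.124, 0.992, -0.0, 0.0]
ft_force: [-0.4, -0.4, 2.1]
gripper_width: 11.3
grasp_force: 43.3
```

```bash
python3 go.py 579.7 103.7 180 3.064
```

```text
t 3.20 p [ 536.7 -116.7   60.8] a 3.390 shift [-0.0958  0.203  -0.1192] turn 0.326 (or -5.957) F [-0.4 -0.4  2.1] w 11.3 g 43.3 j [-0.45 -0.   -0.34  1.23 -0.   -0.7 ]
```

Emit:
{"method": "apply_moves", "body": {
  "motion": [
    [[0,0,-0.02],0,0],
    [[0,0,-0.05],0,0],
    [[0,0,-0.08],0,0],
    [[-0.01,0.02,-0.1],0.03,0],
    [[-0.03,0.06,-0.11],0.1,0],
    [[-0.046,0.1,-0.12],0.16,0],
    [[-0.065,0.14,-0.12],0.22,0],
    [[-0.082,0.174,-0.12],0.28,0],
    [[-0.092,0.195,-0.12],0.326,0],
    [[-0.0965,0.2035,-0.12],0.326,0]
  ]
}}

```text
time: 4.2
ee_pos: [579.9, 106.7, 180.0]
tcp_rot: [0.038, 0.999, 0.0, -0.0]
ft_force: [1.0, -0.8, -3.5]
gripper_width: 11.6
grasp_force: 42.7
```

Emit:
{"method": "apply_moves", "body": {
  "motion": [
    [[0,0,0.02],0,0],
    [[0,0,0.04],0,0],
    [[0,0,0.05],0,0],
    [[0,0,0.05],0,0],
    [[0,0,0.05],0,0]
  ]
}}

```text
time: 4.7
ee_pos: [580.2, 104.0, 130.9]
tcp_rot: [0.039, 0.999, -0.0, 0.0]
ft_force: [1.1, 0.6, -2.4]
gripper_width: 10.7
grasp_force: 42.7
```

```bash
cat > look.py <<'E'
# rotor near (x,y): bar fit with tilt from both cameras
import sys
from h import *
from rig import viewer
def tilt(x,y,a,zlo,zhi,save=None):
    u=np.array([np.cos(a),np.sin(a)]);v=np.array([-u[1],u[0]])
    for n in("top","scene"):
        c=viewer.camera(n)
        if save:cv2.imwrite(f"pics/{save}_{n}.png",c["color"])
        W=cloud(c).reshape(-1,3);d=W[:,:2]-[x,y];s=d@u;t=d@v
        out=[]
        for lo,hi in((-78,-45),(45,78)):
            p=(s>lo)&(s<hi)&(abs(t)<18)&(W[:,2]>zlo)&(W[:,2]<zhi)
            P=W[p]
            if len(P)<8: out.append(("few",len(P)));continue
            z=np.percentile(P[:,2],90);k=P[:,2]>z-6
            out.append((len(P),"z90 %.1f"%z,"s %.1f..%.1f"%(s[p][k].min(),s[p][k].max()),"t %.1f..%.1f"%(t[p][k].min(),t[p][k].max())))
        print(n,out)
if __name__=="__main__": tilt(*map(float,sys.argv[1:6]),*sys.argv[6:7])
E
python3 go.py 579.7 103.7 91 3.064; python3 look.py 579.7 103.7 -0.078 60 115 t1
```

```text
t 4.70 p [580.2 104.  130.9] a 3.064 shift [ 0.0004 -0.0003  0.0399] turn -0.000 (or 6.283) F [ 1.1  0.6 -2.4] w 10.7 g 42.7 j [-0.04  0.08 -0.13  1.37 -0.    0.03]
top [('few', 0), ('few', 0)]
scene [(129, 'z90 113.4', 's -77.3..-49.4', 't -13.9..16.1'), (176, 'z90 112.9', 's 46.4..76.5', 't -13.7..16.0')]
```

```bash
python3 look.py 579.7 103.7 -0.078 90 125 t2; python3 -c "
import cv2;a=cv2.imread('pics/t2_scene.png')[150:350,200:440];b=cv2.imread('pics/t2_top.png')[150:350,200:440]
import numpy as np;cv2.imwrite('pics/t2c.png',cv2.resize(np.hstack([a,b]),None,fx=1.66,fy=1.66))"
```

```text
top [('few', 0), ('few', 0)]
scene [(188, 'z90 119.5', 's -76.5..-47.8', 't -13.6..15.6'), (256, 'z90 119.8', 's 45.1..75.1', 't -14.1..15.0')]
```

View pics/t2c.png

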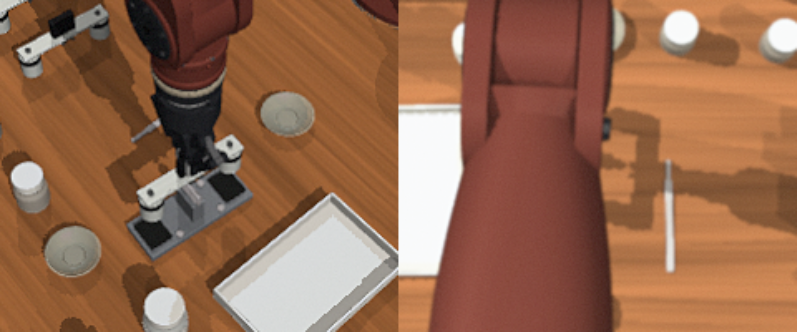

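The scene view shows the arm held level over the knife edge, with the bar centred to about 1 mm. I'll lower it gently.

Emit:
{"method": "apply_moves", "body": {
  "motion": [
    [[0.0005,-0.0003,0.01],0,0],
    [[0.0005,-0.0003,0.022],0,0],
    [[0.0005,-0.0003,0.031],0,0],
    [[0.0005,-0.0003,0.036],0,0],
    [[0.0005,-0.0003,0.038],0,0],
    [[0.0005,-0.0003,0.039],0,0],
    [[0.0005,-0.0003,0.0395],0,0],
    [[0.0005,-0.0003,0.0395],0,0]
  ]
}}

```text
time: 5.7
ee_pos: [580.6, 104.1, 91.9]
tcp_rot: [0.039, 0.999, -0.0, 0.001]
ft_force: [2.1, 0.6, 5.7]
gripper_width: 11.4
grasp_force: 43.9
```

Emit:
{"method": "apply_moves", "body": {
  "motion": [
    [[0,0,0.001],0,0],
    [[0,0,0.001],0,0]
  ]
}}

```text
time: 5.9
ee_pos: [581.0, 104.1, 91.4]
tcp_rot: [0.039, 0.999, -0.0, 0.002]
ft_force: [2.0, 0.1, 7.0]
gripper_width: 10.8
grasp_force: 44.4
```

Emit:
{"method": "apply_moves", "body": {
  "motion": [
    [[0,0,0.001],0,0],
    [[0,0,0.001],0,0]
  ]
}}

```text
time: 6.1
ee_pos: [581.2, 104.1, 91.2]
tcp_rot: [0.039, 0.999, -0.0, 0.002]
ft_force: [-0.7, -1.2, 12.9]
gripper_width: 11.2
grasp_force: 45.2
```

```bash
python3 look.py 579.7 103.7 -0.078 55 85
```

```text
top [('few', 0), ('few', 0)]
scene [(171, 'z90 79.2', 's -76.6..-45.3', 't -14.4..14.8'), (227, 'z90 79.6', 's 45.0..75.2', 't -14.6..15.6')]
```

Emit:
{"method": "apply_moves", "body": {
  "motion": [
    [[-0.0008,0,-0.0018],0,0],
    [[-0.0008,0,-0.0018],0,0],
    [[-0.0008,0,-0.0018],0,0.2],
    [[-0.0008,0,-0.0018],0,0.25],
    [[-0.0008,0,-0.0018],0,0.25],
    [[-0.0008,0,-0.0018],0,0.25],
    [[-0.0008,0,-0.0018],0,0.25]
  ]
}}

```text
time: 6.9
ee_pos: [580.0, 104.1, 90.3]
tcp_rot: [0.039, 0.999, -0.0, -0.0]
ft_force: [-0.0, 0.7, 1.2]
gripper_width: 21.8
grasp_force: 0.0
```

```bash
python3 look.py 579.7 103.7 -0.078 40 105; python3 go.py 579.7 103.7 91 3.064
```

```text
top [('few', 0), ('few', 0)]
scene [(198, 'z90 78.3', 's -76.8..-47.2', 't -13.9..14.0'), (280, 'z90 81.0', 's 45.0..76.9', 't -14.7..13.5')]
t 7.00 p [580.2 104.1  90.4] a 3.064 shift [ 0.0004 -0.0005 -0.0006] turn -0.000 (or 6.283) F [-0.2 -0.1  0.5] w 21.4 g 0.0 j [-0.04  0.1  -0.18  1.29 -0.    0.03]
```

Emit:
{"method": "apply_moves", "body": {
  "motion": [
    [[0,0,0],0,0.25],
    [[0,0,0],0,0.25]
  ]
}}

```text
time: 7.2
ee_pos: [580.3, 104.1, 90.6]
tcp_rot: [0.039, 0.999, -0.0, 0.0]
ft_force: [-0.2, 0.7, -0.6]
gripper_width: 21.4
grasp_force: 0.0
```

```bash
python3 look.py 579.7 103.7 -0.078 40 105
```

```text
top [('few', 0), ('few', 0)]
scene [(196, 'z90 77.9', 's -76.2..-45.4', 't -14.2..14.7'), (280, 'z90 81.0', 's 45.0..74.3', 't -14.9..14.1')]
```

Emit:
{"method": "apply_moves", "body": {
  "motion": [
    [[0,0,0],0,0.3],
    [[0,0,0],0,0.3],
    [[0,0,0],0,0.3],
    [[0,0,0],0,0.3],
    [[0,0,0],0,0.3]
  ]
}}

```text
time: 7.8
ee_pos: [580.3, 104.1, 90.6]
tcp_rot: [0.039, 0.999, -0.0, -0.0]
ft_force: [0.2, 0.5, -0.2]
gripper_width: 25.5
grasp_force: 0.0
```

```bash
python3 look.py 579.7 103.7 -0.078 40 105 t3;  python3 -c "
import cv2;a=cv2.imread('pics/t3_scene.png')[190:320,260:380]
cv2.imwrite('pics/t3c.png',cv2.resize(a,None,fx=4.5,fy=4.5,interpolation=2))"
```

```text
top [('few', 0), ('few', 0)]
scene [(195, 'z90 78.5', 's -76.5..-45.1', 't -14.4..15.6'), (282, 'z90 80.8', 's 45.1..75.9', 't -15.4..15.8')]
```

View pics/t3c.png

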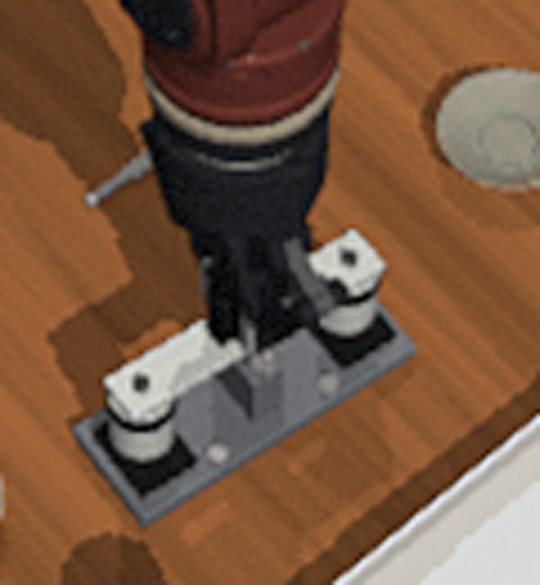

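The arm has stayed near level (about 0.02 rad) for over a second, so it looks like the balanced one. I'll back off upwards and check it clear of the gripper.

Emit:
{"method": "apply_moves", "body": {
  "motion": [
    [[0,0,0],0,0.4],
    [[0,0,0],0,0.4],
    [[0,0,-0.01],0,0.4],
    [[0,0,-0.03],0,0.4],
    [[0,0,-0.06],0,0.4],
    [[0,0,-0.09],0,0.4],
    [[0,0,-0.1],0,0.5]
  ]
}}

```text
time: 8.6
ee_pos: [581.7, 104.1, 195.0]
tcp_rot: [0.039, 0.999, -0.0, 0.003]
ft_force: [0.4, -0.0, 0.2]
gripper_width: 42.4
grasp_force: 0.0
```

```bash
python3 look.py 579.7 103.7 -0.078 40 105;python3 go.py 542.3 -238 180 3.076
```

```text
top [('few', 0), ('few', 0)]
scene [(225, 'z90 77.8', 's -76.6..-45.1', 't -14.6..14.0'), (283, 'z90 81.7', 's 45.1..73.9', 't -15.1..15.7')]
t 8.70 p [581.4 104.1 192.8] a 3.064 shift [ 0.0124 -0.3441  0.0128] turn -0.012 (or 6.271) F [ 0.5 -0.1 -0.8] w 42.9 g 0.0 j [-0.04  0.07 -0.03  1.47 -0.    0.03]
```

Emit:
{"method": "apply_moves", "body": {
  "motion": [
    [[0,-0.03,0],0,0.5],
    [[0.002,-0.075,0],0,0.5],
    [[0.004,-0.12,0],0,0.5],
    [[0.006,-0.165,0],0,0.5],
    [[0.008,-0.21,0],0,0.5],
    [[0.01,-0.255,0],-0.006,0.5],
    [[0.0124,-0.3,0],-0.012,0.5],
    [[0.0124,-0.335,0.02],-0.012,0.5],
    [[0.0124,-0.344,0.05],-0.012,0.5],
    [[0.0124,-0.344,0.06],-0.012,0.5]
  ]
}}

```text
time: 9.7
ee_pos: [538.8, -238.1, 125.8]
tcp_rot: [0.034, 0.999, 0.002, -0.003]
ft_force: [-0.8, 0.1, -0.6]
gripper_width: 42.6
grasp_force: 0.0
```

Emit:
{"method": "apply_moves", "body": {
  "motion": [
    [[0,0,0],0,0.5],
    [[0,0,0],0,0.5]
  ]
}}

```text
time: 9.9
ee_pos: [541.3, -236.9, 131.0]
tcp_rot: [0.032, 0.999, 0.0, -0.0]
ft_force: [0.7, 0.0, 0.4]
gripper_width: 42.4
grasp_force: 0.0
```

```bash
python3 look.py 579.7 103.7 -0.078 40 105;python3 go.py 542.3 -238 58 3.076
```

```text
top [(209, 'z90 78.1', 's -74.7..-45.2', 't -14.0..13.7'), (192, 'z90 82.8', 's 45.1..74.6', 't -12.4..15.2')]
scene [(221, 'z90 77.2', 's -76.5..-45.2', 't -14.2..15.3'), (286, 'z90 82.3', 's 45.4..74.4', 't -13.9..14.3')]
t 10.00 p [ 542.  -237.3  132.1] a 3.077 shift [-0.0003 -0.0007  0.0741] turn 0.001 (or -6.282) F [0.  0.1 0.8] w 42.5 g 0.0 j [-0.63  0.08 -0.12  1.37  0.   -0.57]
```

Emit:
{"method": "apply_moves", "body": {
  "motion": [
    [[-0.0003,-0.0007,0.03],0,0.45],
    [[-0.0003,-0.0007,0.055],0,0.4],
    [[-0.0003,-0.0007,0.07],0,0.4],
    [[-0.0003,-0.0007,0.073],0,0.4],
    [[-0.0003,-0.0007,0.073],0,0.1],
    [[-0.0003,-0.0007,0.073],0,0],
    [[-0.0003,-0.0007,0.073],0,0],
    [[-0.0003,-0.0007,0.073],0,0],
    [[-0.0003,-0.0007,0.073],0,0],
    [[-0.0003,-0.0007,0.073],0,0]
  ],
  "newtons": 40
}}

```text
time: 11.0
ee_pos: [542.2, -239.1, 59.0]
tcp_rot: [0.033, 0.999, -0.001, 0.001]
ft_force: [-0.5, 0.5, 6.1]
gripper_width: 11.7
grasp_force: 44.1
```

```bash
python3 look.py 579.7 103.7 -0.078 40 105;python3 go.py 526 320 200 3.155; python3 go.py 526 254 200 3.155
```

```text
top [(211, 'z90 78.6', 's -76.0..-45.0', 't -12.7..13.6'), (193, 'z90 83.0', 's 45.0..73.7', 't -12.4..13.3')]
scene [(223, 'z90 78.0', 's -76.9..-45.4', 't -15.0..16.1'), (289, 'z90 81.8', 's 45.0..74.5', 't -14.4..15.9')]
t 11.10 p [ 542.2 -239.1   59. ] a 3.076 shift [ 0.0529  0.5569 -0.141 ] turn -0.079 (or 6.204) F [-1.4  0.   6.7] w 11.1 g 44.1 j [-0.64  0.13 -0.21  1.23  0.   -0.57]
t 11.10 p [ 542.2 -239.1   59. ] a 3.076 shift [ 0.0486  0.491  -0.141 ] turn -0.079 (or 6.204) F [-1.4  0.   6.7] w 11.1 g 44.1 j [-0.64  0.13 -0.21  1.23  0.   -0.57]
```

Emit:
{"method": "apply_moves", "body": {
  "motion": [
    [[0,0,-0.03],0,0],
    [[0,0,-0.07],0,0],
    [[0,0.01,-0.11],0,0],
    [[0.002,0.04,-0.15],-0.01,0],
    [[0.006,0.08,-0.18],-0.02,0],
    [[0.01,0.12,-0.2],-0.03,0],
    [[0.015,0.16,-0.2],-0.04,0],
    [[0.019,0.2,-0.2],-0.05,0],
    [[0.023,0.24,-0.2],-0.06,0],
    [[0.027,0.28,-0.2],-0.079,0]
  ]
}}

```text
time: 12.1
ee_pos: [532.5, 44.1, 257.6]
tcp_rot: [-0.007, 1.0, -0.0, 0.0]
ft_force: [0.4, -0.1, -1.8]
gripper_width: 11.4
grasp_force: 42.7
```

Emit:
{"method": "apply_moves", "body": {
  "motion": [
    [[0.004,0.04,0],0,0],
    [[0.007,0.08,0],0,0],
    [[0.009,0.12,0],0,0],
    [[0.009,0.16,0],0,0],
    [[0.01,0.2,0],0,0],
    [[0.01,0.24,0],0,0],
    [[0.01,0.265,0],0,0],
    [[0.01,0.275,0],0,0],
    [[0.01,0.275,0],0,0]
  ]
}}

```text
time: 13.0
ee_pos: [518.9, 318.2, 257.1]
tcp_rot: [-0.007, 1.0, -0.0, -0.0]
ft_force: [0.0, -1.2, -2.8]
gripper_width: 11.3
grasp_force: 42.8
```

```bash
python3 go.py 526 319.5 63 3.155
```

```text
t 13.00 p [518.9 318.2 257.1] a 3.156 shift [-0.0071  0.0012  0.1941] turn 0.001 (or -6.282) F [ 0.  -1.2 -2.8] w 11.3 g 42.8 j [ 0.34  0.14  0.17  1.6  -0.    0.32]
```

Emit:
{"method": "apply_moves", "body": {
  "motion": [
    [[-0.007,0.0012,0.03],0,0],
    [[-0.007,0.0012,0.07],0,0],
    [[-0.007,0.0012,0.11],0,0],
    [[-0.007,0.0012,0.15],0,0],
    [[-0.007,0.0012,0.175],0,0],
    [[-0.007,0.0012,0.186],0,0],
    [[-0.007,0.0012,0.19],0,0],
    [[-0.007,0.0012,0.192],0,0],
    [[-0.007,0.0012,0.1935],0,0],
    [[-0.007,0.0012,0.1935],0,0]
  ]
}}

```text
time: 14.0
ee_pos: [527.1, 318.9, 65.4]
tcp_rot: [-0.007, 1.0, 0.0, 0.001]
ft_force: [-0.4, -0.6, -2.0]
gripper_width: 11.3
grasp_force: 42.7
```

```bash
python3 look.py 526 319.5 0.013 35 75;python3 look.py 579.7 103.7 -0.078 40 105; python3 go.py 526 319.5 63 3.155
```

```text
top [(205, 'z90 55.6', 's -72.3..-45.0', 't -13.4..12.3'), (185, 'z90 55.5', 's 45.3..75.9', 't -13.5..14.7')]
scene [(13, 'z90 55.8', 's -74.9..-66.9', 't 6.3..10.9'), (244, 'z90 54.9', 's 45.0..77.2', 't -16.3..14.3')]
top [(210, 'z90 77.9', 's -75.7..-45.1', 't -12.1..15.2'), (195, 'z90 83.1', 's 45.2..73.7', 't -14.2..14.7')]
scene [(222, 'z90 77.2', 's -76.7..-45.1', 't -14.0..15.8'), (285, 'z90 81.4', 's 45.2..74.4', 't -15.7..13.1')]
t 14.20 p [526.5 318.9  64.6] a 3.155 shift [0.0005 0.0007 0.0016] turn -0.000 (or 6.283) F [-0.3 -0.8 -2.8] w 11.4 g 42.7 j [ 0.33  0.19 -0.13  1.25 -0.    0.32]
```

Emit:
{"method": "apply_moves", "body": {
  "motion": [
    [[0,0,0.0015],0,0],
    [[0,0,0.0025],0,0],
    [[0,0,0.0028],0,0],
    [[0,0,0.0028],0,0]
  ]
}}

```text
time: 14.6
ee_pos: [526.5, 318.9, 63.0]
tcp_rot: [-0.007, 1.0, 0.0, 0.001]
ft_force: [-5.0, -1.0, 10.0]
gripper_width: 11.2
grasp_force: 44.7
```

Emit:
{"method": "apply_moves", "body": {
  "motion": [
    [[0,0,0.0025],0,0.15],
    [[0,0,0.0],0,0.35],
    [[0,0,0],0,0.4],
    [[0,0,-0.01],0,0.4],
    [[0,0,-0.03],0,0.4],
    [[0,0,-0.07],0,0.4],
    [[0,0,-0.12],0,0.4],
    [[0,0,-0.14],0,0.5],
    [[0,0,-0.14],0,0.5]
  ]
}}

```text
time: 15.5
ee_pos: [528.2, 319.4, 206.6]
tcp_rot: [-0.007, 1.0, 0.001, 0.004]
ft_force: [-0.3, 0.6, 0.3]
gripper_width: 42.6
grasp_force: 0.0
```

```bash
python3 look.py 526 319.5 0.013 35 75; python3 go.py 531.6 -343 200 3.078
```

```text
top [(208, 'z90 53.4', 's -72.2..-45.0', 't -13.3..13.0'), (189, 'z90 53.3', 's 45.8..74.4', 't -13.3..13.1')]
scene [(152, 'z90 52.6', 's -74.7..-45.3', 't -14.9..12.4'), (237, 'z90 53.0', 's 45.1..77.4', 't -14.5..12.4')]
t 15.60 p [526.5 318.8 201.8] a 3.155 shift [ 0.0036 -0.6618  0.0018] turn 0.077 (or -6.206) F [-0.8 -0.5 -0.7] w 42.9 g 0.0 j [ 0.33  0.15  0.07  1.5  -0.    0.32]
```

Emit:
{"method": "apply_moves", "body": {
  "motion": [
    [[0,-0.03,0],0,0.5],
    [[0,-0.075,0],0,0.5],
    [[0,-0.12,0],0,0.5],
    [[0,-0.165,0],0.02,0.5],
    [[0,-0.21,0],0.03,0.5],
    [[0,-0.255,0],0.04,0.5],
    [[0.001,-0.3,0],0.05,0.5],
    [[0.001,-0.345,0],0.06,0.5],
    [[0.002,-0.39,0],0.07,0.5],
    [[0.002,-0.435,0],0.077,0.5]
  ]
}}

```text
time: 16.6
ee_pos: [528.8, -117.7, 199.7]
tcp_rot: [0.032, 0.999, 0.0, -0.001]
ft_force: [-0.6, -0.3, 0.5]
gripper_width: 42.7
grasp_force: 0.0
```

```bash
python3 go.py 531.6 -343 125 3.078
```

```text
t 16.60 p [ 528.8 -117.7  199.7] a 3.077 shift [-0.0172 -0.2246  0.0747] turn -0.001 (or 6.283) F [-0.6 -0.3  0.5] w 42.7 g 0.0 j [-0.46 -0.08 -0.16  1.49 -0.   -0.4 ]
```

Emit:
{"method": "apply_moves", "body": {
  "motion": [
    [[-0.003,-0.04,0],0,0.5],
    [[-0.006,-0.085,0],0,0.5],
    [[-0.01,-0.13,0],0,0.5],
    [[-0.013,-0.17,0.01],0,0.5],
    [[-0.017,-0.21,0.03],0,0.5],
    [[-0.017,-0.2225,0.06],0,0.5],
    [[-0.017,-0.2225,0.07],0,0.5],
    [[-0.017,-0.2225,0.07],0,0.5],
    [[-0.017,-0.2225,0.07],0,0.5]
  ]
}}

```text
time: 17.5
ee_pos: [532.9, -338.3, 131.8]
tcp_rot: [0.031, 1.0, 0.0, -0.0]
ft_force: [-0.2, 0.1, 0.3]
gripper_width: 42.9
grasp_force: 0.0
```

```bash
python3 go.py 531.6 -343 59 3.078
```

```text
t 17.50 p [ 532.9 -338.3  131.8] a 3.079 shift [ 0.001  -0.0048  0.0728] turn 0.001 (or -6.282) F [-0.2  0.1  0.3] w 42.9 g 0.0 j [-0.77  0.21  0.01  1.38  0.   -0.71]
```

Emit:
{"method": "apply_moves", "body": {
  "motion": [
    [[0.001,-0.0045,0.03],0,0.45],
    [[0.001,-0.0045,0.055],0,0.4],
    [[0.001,-0.0045,0.068],0,0.4],
    [[0.001,-0.0045,0.072],0,0.4],
    [[0.001,-0.0045,0.072],0,0.1],
    [[0.001,-0.0045,0.072],0,0],
    [[0.001,-0.0045,0.072],0,0],
    [[0.001,-0.0045,0.072],0,0],
    [[0.001,-0.0045,0.072],0,0],
    [[0.001,-0.0045,0.072],0,0]
  ],
  "newtons": 40
}}

```text
time: 18.5
ee_pos: [532.3, -344.4, 61.0]
tcp_rot: [0.032, 0.999, -0.001, 0.001]
ft_force: [0.1, 1.2, 5.5]
gripper_width: 11.2
grasp_force: 40.9
```

```bash
python3 look.py 579.7 103.7 -0.078 40 105; python3 go.py 526 253.5 260 3.155
```

```text
top [(211, 'z90 78.3', 's -74.4..-45.0', 't -12.3..14.5'), (193, 'z90 83.0', 's 45.1..73.4', 't -13.7..14.8')]
scene [(225, 'z90 77.9', 's -76.6..-45.0', 't -14.9..13.7'), (284, 'z90 81.8', 's 45.1..74.6', 't -14.1..13.9')]
t 18.60 p [ 532.3 -344.4   61. ] a 3.078 shift [ 0.0443  0.5962 -0.199 ] turn -0.077 (or 6.206) F [0.7 1.1 7.5] w 11.1 g 40.9 j [-0.78  0.25 -0.07  1.25  0.   -0.72]
```

Emit:
{"method": "apply_moves", "body": {
  "motion": [
    [[0,0,-0.03],0,0],
    [[0,0,-0.07],0,0],
    [[0,0.01,-0.11],0,0],
    [[0.002,0.04,-0.15],-0.01,0],
    [[0.006,0.08,-0.18],-0.02,0],
    [[0.01,0.12,-0.2],-0.03,0],
    [[0.015,0.16,-0.2],-0.04,0],
    [[0.019,0.2,-0.2],-0.05,0],
    [[0.023,0.24,-0.2],-0.06,0],
    [[0.025,0.28,-0.2],-0.077,0]
  ]
}}

```text
time: 19.6
ee_pos: [523.9, -61.3, 259.5]
tcp_rot: [-0.007, 1.0, -0.0, 0.0]
ft_force: [0.6, -0.2, -2.6]
gripper_width: 11.1
grasp_force: 39.7
```

Emit:
{"method": "apply_moves", "body": {
  "motion": [
    [[0.001,0.04,0],0,0],
    [[0.001,0.08,0],0,0],
    [[0.001,0.12,0],0,0],
    [[0.001,0.16,0],0,0],
    [[0.001,0.2,0],0,0],
    [[0.001,0.24,0],0,0],
    [[0.001,0.28,0],0,0],
    [[0.001,0.305,0],0,0],
    [[0.001,0.315,0],0,0],
    [[0.001,0.315,0],0,0]
  ]
}}

```text
time: 20.6
ee_pos: [519.0, 252.9, 259.0]
tcp_rot: [-0.007, 1.0, -0.0, -0.0]
ft_force: [0.4, -0.2, -2.4]
gripper_width: 11.1
grasp_force: 39.9
```

```bash
python3 go.py 526 253.5 63.5 3.155
```

```text
t 20.60 p [519.  252.9 259. ] a 3.156 shift [-0.0071  0.0005  0.1955] turn 0.001 (or -6.282) F [ 0.4 -0.2 -2.4] w 11.1 g 39.9 j [ 0.23  0.04  0.07  1.6  -0.    0.21]
```

Emit:
{"method": "apply_moves", "body": {
  "motion": [
    [[-0.007,0.0005,0.03],0,0],
    [[-0.007,0.0005,0.07],0,0],
    [[-0.007,0.0005,0.11],0,0],
    [[-0.007,0.0005,0.15],0,0],
    [[-0.007,0.0005,0.175],0,0],
    [[-0.007,0.0005,0.186],0,0],
    [[-0.007,0.0005,0.191],0,0],
    [[-0.007,0.0005,0.193],0,0],
    [[-0.007,0.0005,0.195],0,0],
    [[-0.007,0.0005,0.195],0,0]
  ]
}}

```text
time: 21.6
ee_pos: [527.0, 252.8, 65.4]
tcp_rot: [-0.007, 1.0, 0.0, 0.001]
ft_force: [0.1, -0.3, -1.9]
gripper_width: 11.1
grasp_force: 39.8
```

```bash
python3 look.py 526 253.5 0.013 35 75; python3 go.py 526 253.5 63.5 3.155
```

```text
top [(69, 'z90 53.1', 's -71.7..-46.5', 't -12.3..-4.8'), (109, 'z90 54.0', 's 45.7..74.6', 't -15.0..6.7')]
scene [(47, 'z90 52.2', 's -76.0..-59.1', 't -4.4..14.3'), (225, 'z90 53.7', 's 45.0..76.0', 't -15.1..12.1')]
t 21.70 p [526.8 252.9  65.2] a 3.155 shift [0.0007 0.0007 0.0017] turn -0.000 (or 6.283) F [-0.7 -0.5 -3.2] w 11.3 g 39.8 j [ 0.22  0.1  -0.23  1.24 -0.    0.21]
```

Emit:
{"method": "apply_moves", "body": {
  "motion": [
    [[0,0,0.001],0,0],
    [[0,0,0.0018],0,0],
    [[0,0,0.0018],0,0],
    [[0,0,0.0015],0,0.15],
    [[0,0,0],0,0.35],
    [[0,0,0],0,0.4],
    [[0,0,-0.01],0,0.4],
    [[0,0,-0.03],0,0.4],
    [[0,0,-0.07],0,0.4],
    [[0,0,-0.12],0,0.4]
  ]
}}

```text
time: 22.7
ee_pos: [524.9, 252.4, 184.3]
tcp_rot: [-0.007, 1.0, -0.0, -0.002]
ft_force: [0.7, 0.2, -0.3]
gripper_width: 34.1
grasp_force: 0.0
```

Emit:
{"method": "apply_moves", "body": {
  "motion": [
    [[0,0,-0.03],0,0.5],
    [[0.02,0,-0.05],0,0.5],
    [[0.05,0,-0.06],0,0.5],
    [[0.08,0,-0.06],0,0.5],
    [[0.08,0,-0.06],0,0.5]
  ]
}}

```text
time: 23.2
ee_pos: [443.9, 252.0, 245.9]
tcp_rot: [-0.007, 1.0, 0.0, 0.0]
ft_force: [-0.2, -0.9, -0.1]
gripper_width: 42.9
grasp_force: 0.0
```

```bash
python3 look.py 526 253.5 0.013 35 75; python3 look.py 526 319.5 0.013 35 75; python3 look.py 579.7 103.7 -0.078 40 105 f; python3 -c "
import cv2;a=cv2.imread('pics/f_scene.png')[190:390,240:450]
cv2.imwrite('pics/fc.png',cv2.resize(a,None,fx=3,fy=3,interpolation=2)[:600,:800])"
```

```text
top [(62, 'z90 53.5', 's -61.3..-46.4', 't -12.2..11.4'), (199, 'z90 53.5', 's 45.9..74.8', 't -13.8..13.1')]
scene [(177, 'z90 53.1', 's -76.3..-45.2', 't -14.9..12.9'), (224, 'z90 52.9', 's 45.1..75.0', 't -14.3..12.2')]
top [('few', 0), (204, 'z90 54.2', 's 45.6..74.2', 't -13.6..13.0')]
scene [(181, 'z90 52.9', 's -76.9..-45.4', 't -14.3..12.7'), (237, 'z90 52.8', 's 45.3..75.4', 't -15.6..12.8')]
top [(209, 'z90 78.7', 's -74.4..-45.4', 't -14.3..13.6'), (194, 'z90 83.1', 's 45.0..74.3', 't -12.5..13.5')]
scene [(223, 'z90 77.4', 's -76.7..-45.3', 't -14.8..13.3'), (285, 'z90 81.7', 's 45.2..74.5', 't -13.8..16.2')]
```

View pics/fc.png

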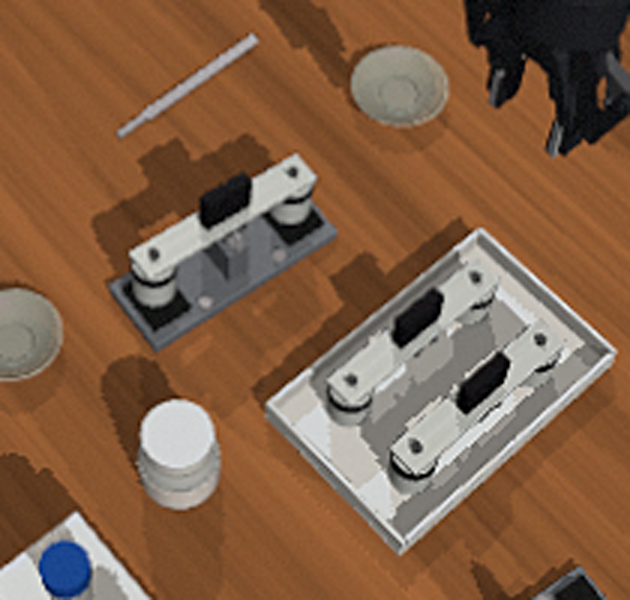

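The final view shows the arm still on the knife edge, tilted about 0.04 rad (limit 0.10). Two arms stand level in the tray, and the jar, dishes and spatula in view are where they were. I'm handing in.

```bash
python3 -c "
from rig import robot
print(robot.hand_in())"
```

```text
the job is handed in; nothing more can be done
None
```

I handed the job in at about 23 s with the first arm I tried, the one nearest the stand, balanced on the knife edge; it had held at about 0.04 rad for some 15 s, and the other two, rejected by elimination and not tested, stood level in the tray (no verdict came back).

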